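# Put the painter's rinse cups upside down on their drying pegs

## Task

Get the rinse cups drying after the painting session. First lift the roll of masking tape off the short drying peg and lay it flat on the tray midway between the two pegs; then turn the tall steel cup upside down over the tall peg, and last turn the short steel cup upside down over the short peg, each with its rim flat on the peg's round wooden foot. Set things down, do not drop them, and leave the painter's other things where they are.

Things in the scene. Friction and masses are not known exactly. Their poses are not given: they have to be found in the camera images.
- tray: fixed flat aluminium drip tray, 130 (its x) x 360 (its y) x 6 mm thick, with 10 mm high thin lips along its two long edges; origin at the centre of its underside, z up. The two peg stands stand on it, 125 mm to either side of its centre along its y; which stand is on which side varies
- tray_mid (a point): the point midway between the two pegs, on the tray's top face (6 mm above the tray's origin)
- stand_tall: fixed wooden drying peg on the tray: round foot 90 mm in diameter and 12 mm thick, with an upright round peg 24 mm in diameter, domed tip 117 mm above the origin; origin at the centre of the foot's underside, z up
- stand_tall_seat (a point): centre of the top face of the tall stand's foot (12 mm above its origin), on the peg's axis
- stand_tall_tip (a point): tip of the tall peg
- stand_short: fixed wooden drying peg on the tray like the tall one, but its domed tip is 72 mm above the origin; at the start the tape roll sits over it; origin at the centre of the foot's underside, z up
- stand_short_seat (a point): centre of the top face of the short stand's foot (12 mm above its origin), on the peg's axis
- stand_short_tip (a point): tip of the short peg
- tape_roll: loose roll of cream masking tape, a ring of outer diameter 66, hole 42, height 36 mm, about 0.1 kg, lying flat around the short peg at the start; origin at the centre of its underside, z along its axis
- cup_tall: loose straight-sided steel rinse cup, outer diameter 60, length 130 mm, wall 3, bottom 4 mm thick, about 0.16 kg, lying on its side across a wire rest, its axis 48 mm above the table, its mouth pointing to the robot's left (+y) or up to about 40 degrees from that towards the robot; origin at the centre of the closed end's outer face, x along the axis towards the mouth
- cup_tall_mouth (a point): centre of the tall cup's mouth, in the plane of its rim (130 mm from the origin along x)
- cup_short: loose straight-sided steel rinse cup, outer diameter 66, length 85 mm, wall 3, bottom 4 mm thick, about 0.13 kg, lying on its side on the other wire rest, its axis 51 mm above the table, its mouth pointing to the robot's left (+y) or up to about 40 degrees from that towards the robot; origin at the centre of the closed end's outer face, x along the axis towards the mouth
- cup_short_mouth (a point): centre of the short cup's mouth, in the plane of its rim (85 mm from the origin along x)
- rest_a: fixed rest carrying one cup (the tall one; rests swap places): dark wooden foot 80 (x) x 56 (y) x 10 mm with two steel bars along x, 10 mm in diameter, 74 mm long, 40 mm apart, their tops 24 mm above the table; origin at the centre of its underside
- rest_b: fixed rest like rest_a, carrying the short cup
- medium_bottle: bystander: loose closed amber bottle, 56 in diameter, 150 mm tall; origin at the centre of its underside
- gesso_jar: bystander: loose closed white jar, 72 in diameter, 75 mm tall; origin at the centre of its underside
- palette_knife: bystander: loose palette knife 190 mm long, lying flat on the table near the robot; x along its length
- flat_brush: bystander: loose green-handled brush 200 mm long, lying flat on the table; x along its length
- paint_tube: bystander: loose aluminium paint tube, 108 mm long, 30 mm thick, lying on the table; x along its length

How it is judged:
On the way, in this order (a step that is already met when the one before it is completed fails the run):
1. the tape roll lies flat on the tray, released, its centre within 15 mm of the point midway between the two pegs (horizontal distance between tape_roll and tray_mid below 0.015 m and z of tape_roll in the frame of tray below 0.01 m and angle between tape_roll's own z axis and vertical below 0.1 rad and contact force between the fingers and tape_roll below 0.1 N and linear speed of tape_roll below 0.02 m/s), for 0.2 s.
2. the tall cup is upside down over the tall peg, released, its rim flat on the foot (angle between cup_tall's own x axis and vertical above 3.07 rad and z of cup_tall_mouth in the frame of stand_tall between 0.008 and 0.016 m and horizontal distance between cup_tall_mouth and stand_tall_seat below 0.02 m and contact force between the fingers and cup_tall below 0.1 N and linear speed of cup_tall below 0.02 m/s), for 0.2 s.
3. the short cup is upside down over the short peg, released, its rim flat on the foot (angle between cup_short's own x axis and vertical above 3.07 rad and z of cup_short_mouth in the frame of stand_short between 0.008 and 0.016 m and horizontal distance between cup_short_mouth and stand_short_seat below 0.02 m and contact force between the fingers and cup_short below 0.1 N and linear speed of cup_short below 0.02 m/s), for 0.2 s.
At the end, for the whole second after the job is handed in: Tape roll flat on the tray within 15 mm of the midpoint between the pegs; tall cup over the tall peg, short cup over the short peg, each mouth down within 4 degrees, rim on the wooden foot within 4 mm, mouth centre within 20 mm of the peg axis; all released and at rest (all of step 1 and all of step 2 and all of step 3); the robot touches nothing.
It fails at once if one of the painter's other things (bottle, jar, palette knife, brush, paint tube) is pushed more than 30 mm from its place or knocked over (distance of any of medium_bottle, gesso_jar, palette_knife, flat_brush, paint_tube from where it was at the start of the episode above 0.03 m or angle between any of medium_bottle, gesso_jar's own z axis and vertical above 0.6 rad).
It fails at once if a cup or the tape roll is dropped: moves faster than 0.7 m/s (a fall of about 25 mm) while the fingers do not touch it ((linear speed of cup_tall above 0.7 m/s and contact force between the fingers and cup_tall below 0.05 N) or (linear speed of cup_short above 0.7 m/s and contact force between the fingers and cup_short below 0.05 N) or (linear speed of tape_roll above 0.7 m/s and contact force between the fingers and tape_roll below 0.05 N)).
It also fails if it takes over 72 s, if anything falls off the work surface, if the arm or the gripper's body presses on something with over 40 N, if the wrist force passes 120 N, or if a joint passes its speed limit or range.

## Robot

A 6-joint arm with a two-finger parallel gripper is mounted at the origin on the work surface. World frame = base frame: x ahead of the robot, y to its left, z up, the work surface at z = 0. Lengths are in m, angles in rad, forces in N, time in s.
With the tool pointing down it reaches from about 0.25 to 0.85 m from the base axis. Payload 12.5 kg.
Tool frame: the origin (TCP) lies at the very end of the fingers, on their centre line; the grasp point (between the pads) lies 19 mm behind it (r.grasp_offset is the distance from the TCP to the grasp point, in m); y points along the fingers, z is the direction in which the jaws open and shut, and the axes are right-handed (so a half turn about y gives the same grasp; the last joint's range is limited). The gripper opens to 93 mm and grips with 3 to 60 N. Pads are 15 mm wide; open, the fingers measure 128 mm over their backs; the gripper's body (75 mm by 188 mm) begins 65 mm behind the grasp point.
Start: joints at [1.068, 0.351, 1.652, -0, 1.139, -0.085], TCP at [0.223, 0.503, 0.191] pointing down, gripper open.
Joint ranges: [-2.75, 2.75], [-0.79, 2.1], [0.01, 2.65], [-1.57, 4.71], [0.07, 3.14], [-2.87, 2.87]. Speed limits (rad/s): [2.22, 2.22, 2.79, 3.14, 3.14, 3.14].

## Interface

Orientations are given as a unit quaternion [w, x, y, z].
In Python, from cell import r gives the robot as it stands.
- The arm moves only by the tool drive_tool, never from a script. Its argument "plan" is a list that holds one entry, the list of rows, each a list of 7 numbers: the turn, a rotation vector about the tool's x, y, z in degrees, then the shift along the tool's x, y, z in m, then the opening, from 0 (shut) to 1 (fully open). A call has 1 to 12 rows; each row shifts and turns the commanded pose from where the row before left it, along the tool's axes as they then stand; what a row does not reach is not made up. A row lasts 1/8 s, in which the tool goes at most 62.5 mm and 10.7 degrees, less where a joint would pass 70% of its speed; a pose out of reach is approached as far as the arm can. A call with a gripper value outside its range is refused whole. The fingers move at their own pace and stop on an object; "squeeze" is the grip in N (left out, the last holds). Time passes only in rows, so rows that do not move let the fingers close. It gives the time, the measured TCP pose, the force and the opening at its end, in the units of the state.
- r.read_state(): the state, without advancing time (a new reading comes with each control period).
- r.read_camera(name): name is "scene" or "top" or "wrist"; returns a dict with "pixels" (384x512x3 uint8, blue, green, red), "fx", "fy", "cx", "cy" (pixels), "view" (4x4, takes a point from world to camera coordinates). Camera axes: x right, y up, looking along -z (the intrinsics and any distortion apply to the point x, -y, -z); pixel columns grow to the right and rows downward; lengths in m; the calibration is good to about 2 mm. A picture is of the moment at which its call begins. There is no depth.
- r.hand_in(): hands the job in, once; it reports no verdict.
The state is a dict: "clock": time; "qpos": joint angles; "qd": joint speeds; "joint_torque": joint torques, N m; "tool_pos": TCP position; "eef_rot": TCP orientation; "contact_force": force on the tool from outside, world axes, zero at the start; "moment": the same for the moment, N m; "opening": opening from 0.0 (shut) to 1.0 (fully open).
Only numpy, scipy, OpenCV 4.12 (cv2) and the standard library are available. Lean on these libraries where they do the work, as an engineer would, in place of code of your own. Each camera call takes 0.05 s, during which the arm holds its last target. There are 200 camera calls.

## Working session

There is one attempt and no reset: what is moved stays moved. The work goes in short steps, Python scripts to look and compute and a tool call to move; the robot and the scene stay as the last step left them, time stands still between calls to the robot, and variables do not carry over. Pictures are saved under pics/ and viewed, about 8 in all and at most 12, crops included, and the job is handed in when it is done.

Besides the shell and the picture viewer there is one more tool, called after ">>>" as name(argument=value, ...), one argument or row to a line, values as JSON. drive_tool: Moves the arm, as the interface text tells. Its arguments: {"type":"object","properties":{"plan":{"type":"array"},"squeeze":{"type":"number"}},"required":["plan"]}

```bash
ls; mkdir -p pics; python3 - <<'E'
from cell import r
import cv2,numpy as np
s=r.read_state();print(s)
for n in("scene","top"):
    c=r.read_camera(n);cv2.imwrite(f"pics/{n}0.png",c["pixels"]);print(n,{k:c[k] for k in c if k!="pixels"})
E
```

```text
pics
{'clock': 0.0, 'qpos': array([ 1.06839807e+00,  3.51207836e-01,  1.65242163e+00,  1.47781468e-05,
        1.13914225e+00, -8.46064967e-02]), 'qd': array([ 1.73584574e-04, -6.93432853e-06,  1.02997565e-05, -9.43436786e-04,
       -1.42211982e-03, -1.99752012e-04]), 'joint_torque': array([-6.55609492e-04, -4.97313702e+01, -2.85258812e+01,  6.98893913e-02,
        2.56586715e-02, -1.35896898e-04]), 'tool_pos': array([0.22294781, 0.50236308, 0.19031795]), 'eef_rot': array([-0.69133639,  0.69213171, -0.146767  ,  0.14651671]), 'contact_force': array([ 0.03990687, -0.7431445 ,  0.04419526]), 'moment': array([-0.03036646, -0.01962696,  0.05174344]), 'opening': 0.9983055643561048}
scene {'fx': 355.3720917063378, 'fy': 355.3720917063378, 'cx': 254.35546987218055, 'cy': 187.92826767803837, 'view': array([[-0.00451434,  0.9999631 ,  0.00730875,  0.00660329],
       [-0.69891573, -0.00838235,  0.71515491,  0.30838978],
       [ 0.71518978, -0.00187975,  0.69892778, -1.43626056],
       [ 0.        ,  0.        ,  0.        ,  1.        ]])}
top {'fx': 354.3130155462234, 'fy': 354.3130155462234, 'cx': 259.01175757842304, 'cy': 185.8365110917313, 'view': array([[-0.013102  , -0.99981894,  0.01379962, -0.01466811],
       [ 0.99124886, -0.01117426,  0.13153263, -0.55313414],
       [-0.13135462,  0.0154022 ,  0.99121579, -0.96738928],
       [ 0.        ,  0.        ,  0.        ,  1.        ]])}
```

View pics/top0.png

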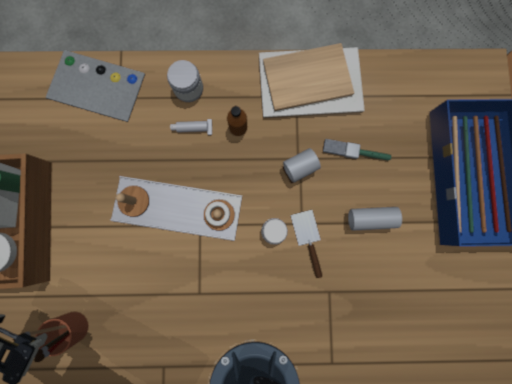

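View pics/scene0.png

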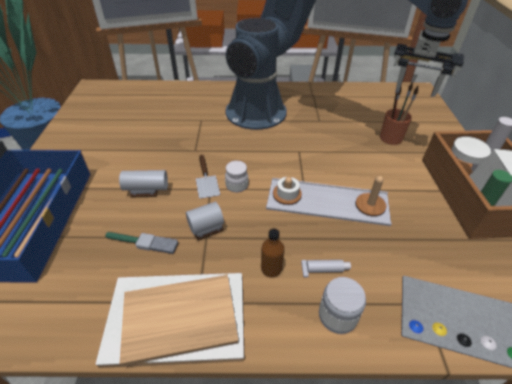

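The top view shows the tall peg at about (130,200), the tape on the short peg at (218,213), the short cup at (301,166), the tall cup at (375,218), the jar at (275,232) and the bottle at (237,122). The scene view agrees with this. Next I measure these.

```bash
cat > h.py <<'E'
import numpy as np,cv2
from scipy.spatial.transform import Rotation as Ro
def ray(c,u,v):
    V=c["view"];d=np.array([(u-c["cx"])/c["fx"],-(v-c["cy"])/c["fy"],-1.])
    return -V[:3,:3].T@V[:3,3],V[:3,:3].T@d
def on(c,u,v,z):
    o,d=ray(c,u,v);return (o+d*(z-o[2])/d[2])
def proj(c,p):
    q=c["view"]@np.r_[p,1];return np.array([c["cx"]+c["fx"]*q[0]/-q[2],c["cy"]-c["fy"]*q[1]/-q[2]])
def pose(s):
    q=s["eef_rot"];return s["tool_pos"],Ro.from_quat([q[1],q[2],q[3],q[0]])
def R_of(a,j):  # approach a -> y, jaw j -> z
    a=a/np.linalg.norm(a);j=j-a*(a@j);j/=np.linalg.norm(j)
    return Ro.from_matrix(np.c_[np.cross(a,j),a,j])
def blob(m,seed):
    n,l,st,ce=cv2.connectedComponentsWithStats(m.astype(np.uint8));
    ys,xs=np.where(m);i=np.argmin((xs-seed[0])**2+(ys-seed[1])**2);k=l[ys[i],xs[i]]
    return (l==k).astype(np.uint8)
def cnt(m):return max(cv2.findContours(m,cv2.RETR_EXTERNAL,cv2.CHAIN_APPROX_NONE)[0],key=cv2.contourArea)
E
python3 - <<'E'
from h import *
from cell import r
s=r.read_state();p,R=pose(s);print(R.as_matrix().round(3))
c=r.read_camera("top");im=c["pixels"];hsv=cv2.cvtColor(im,cv2.COLOR_BGR2HSV)
grey=(hsv[...,1]<60)&(hsv[...,2]>60)
print("cam",ray(c,0,0)[0])
for n,sd,z in(("tall",(375,218),.048),("short",(301,166),.051)):
    m=cv2.morphologyEx(blob(grey,sd),cv2.MORPH_CLOSE,np.ones((3,3)));b=cv2.minAreaRect(cnt(m));print(n,b,cv2.countNonZero(m))
    bx=cv2.boxPoints(b);e=sorted([(np.linalg.norm(bx[i]-bx[i-1]),(bx[i]+bx[i-1])/2) for i in range(4)],key=lambda t:t[0])[:2]
    P=[on(c,*t[1],z) for t in e];print(P,np.linalg.norm(P[0]-P[1]),on(c,*b[0],z))
m=blob(grey,(175,215));b=cv2.minAreaRect(cnt(cv2.morphologyEx(m,cv2.MORPH_CLOSE,np.ones((35,35)))));print("tray",b,[on(c,*t,.01).round(3) for t in cv2.boxPoints(b)],on(c,*b[0],.01))
for n,sd,z in (("foottall",(140,203),.018),("footshort",(229,223),.018)):
    wood=(hsv[...,1]>135)&(hsv[...,2]>70);
    x=im[sd[1],sd[0]];print(n,x,hsv[sd[1],sd[0]])
print("wood",hsv[260,240],"ring",hsv[205:222:2,218].tolist())
crop=cv2.resize(im[140:260,100:420],None,fx=2.5,fy=2.5,interpolation=cv2.INTER_CUBIC);cv2.imwrite("pics/crop1.png",crop)
E
```

```text
[[ 0.914 -0.     0.406]
 [-0.406 -0.001  0.914]
 [-0.    -1.    -0.001]]
cam [ 0.42103035 -0.00594639  1.03184913]
tall ((374.9240417480469, 218.05662536621094), (21.969593048095703, 54.18815612792969), 86.98721313476562) 1147
[array([ 0.45441782, -0.26667993,  0.048     ]), array([ 0.46041148, -0.41826958,  0.048     ])] 0.15170809278217134 [ 0.45740989 -0.34235464  0.048     ]
short ((301.7889404296875, 164.479248046875), (23.823528289794922, 34.94117736816406), 61.927513122558594) 803
[array([ 0.58737242, -0.09855654,  0.051     ]), array([ 0.63360868, -0.18702358,  0.051     ])] 0.09982089087218932 [ 0.61040452 -0.14262545  0.051     ]
tray ((175.95523071289062, 207.7785186767578), (126.67800903320312, 46.75714874267578), 9.130176544189453) [array([0.461, 0.406, 0.01 ]), array([0.594, 0.39 , 0.01 ]), array([0.531, 0.027, 0.01 ]), array([0.399, 0.049, 0.01 ])] [0.4954725  0.21793485 0.01      ]
foottall [ 67  98 135] [ 14 128 135]
footshort [ 71 103 141] [ 14 127 141]
wood [ 17 103 129] ring [[90, 3, 159], [13, 89, 86], [15, 102, 112], [17, 83, 151], [16, 81, 161], [16, 84, 145], [16, 93, 102], [13, 123, 89], [30, 2, 157]]
```

View pics/crop1.png

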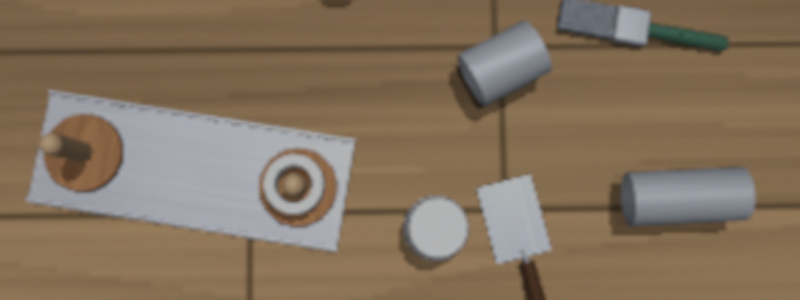

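The crop confirms the layout, and the cup silhouettes match the given lengths once corrected for perspective. Both mouths face +y. Now I add a row planner and move above the tape for a wrist look.

```bash
cat >> h.py <<'E'
def plan(p0,R0,p1,R1,n,op,pre=True):
    """rows of equal turn, straight line; shift in axes before (pre) the row's turn"""
    rv=(R0.inv()*R1).as_rotvec()/n;st=Ro.from_rotvec(rv);R=R0;out=[]
    for i in range(n):
        Rn=R*st;sh=(R if pre else Rn).inv().apply((p1-p0)/n)
        out.append([round(float(x),1) for x in np.degrees(rv)]+[round(float(x),4) for x in sh]+[op]);R=Rn
    print("turn",np.degrees(rv*n).round(1),"dist",np.linalg.norm(p1-p0).round(3));print(str(out).replace(" ",""))
def D(*a):return np.array(a,float)
E
python3 - <<'E'
from h import *
from cell import r
p,R=pose(r.read_state())
c=r.read_camera("top")
print("tallfoot",on(c,133,201,.018),"tape",on(c,216.4,213.6,.054))
plan(p,R,D(.455,.1,.20),R_of(D(0,0,-1),D(.986,-.165,0)),12,1)
E
```

```text
tallfoot [0.5157525  0.33882973 0.018     ] tape [0.47489238 0.09710144 0.054     ]
turn [ 0.  75.6  0. ] dist 0.465
[[0.0,6.3,0.0,0.0313,-0.0008,-0.0228,1],[0.0,6.3,0.0,0.0336,-0.0008,-0.0192,1],[0.0,6.3,0.0,0.0355,-0.0008,-0.0154,1],[0.0,6.3,0.0,0.037,-0.0008,-0.0115,1],[0.0,6.3,0.0,0.038,-0.0008,-0.0073,1],[0.0,6.3,0.0,0.0386,-0.0008,-0.0031,1],[0.0,6.3,0.0,0.0387,-0.0008,0.0011,1],[0.0,6.3,0.0,0.0383,-0.0008,0.0054,1],[0.0,6.3,0.0,0.0375,-0.0008,0.0095,1],[0.0,6.3,0.0,0.0362,-0.0008,0.0136,1],[0.0,6.3,0.0,0.0345,-0.0008,0.0175,1],[0.0,6.3,0.0,0.0324,-0.0008,0.0212,1]]
```

>>> drive_tool(
  plan=[
    [[0,6.3,0,0.031,0,-0.023,1],[0,6.3,0,0.034,0,-0.019,1],[0,6.3,0,0.0355,0,-0.0155,1],[0,6.3,0,0.037,0,-0.0115,1],[0,6.3,0,0.038,0,-0.0075,1],[0,6.3,0,0.0385,0,-0.003,1],[0,6.3,0,0.0385,0,0.001,1],[0,6.3,0,0.0385,0,0.0055,1],[0,6.3,0,0.0375,0,0.0095,1],[0,6.3,0,0.036,0,0.0135,1],[0,6.3,0,0.0345,0,0.0175,1],[0,6.3,0,0.0325,0,0.021,1]],
  ],
)

```text
clock: 1.7
tool_pos: [0.4551, 0.099, 0.1908]
eef_rot: [0.456, -0.456, 0.541, -0.541]
contact_force: [0.4, 0.1, -0.2]
opening: 1.001
```

```bash
python3 - <<'E'
from h import *
from cell import r
p,R=pose(r.read_state());print(p,R.as_matrix().round(3),r.read_state()["qpos"].round(3))
c=r.read_camera("wrist");cv2.imwrite("pics/w1.png",c["pixels"])
print(ray(c,0,0)[0], proj(c,D(.475,.097,.054)),proj(c,D(.477,.094,.018)),proj(c,p))
print({k:c[k] for k in("fx","cx","cy")})
E
```

```text
[0.45507468 0.0990319  0.19083274] [[-0.169 -0.     0.986]
 [-0.986  0.    -0.169]
 [-0.    -1.    -0.   ]] [0.114 0.197 1.86  0.    1.085 0.284]
[0.46729434 0.18120357 0.38282047] [275.85253651 170.31505677] [276.0163003 165.5730848] [259.80240644 217.90477326]
{'fx': 287.9955621110661, 'cx': 257.20084092319723, 'cy': 186.9114969189735}
```

View pics/w1.png

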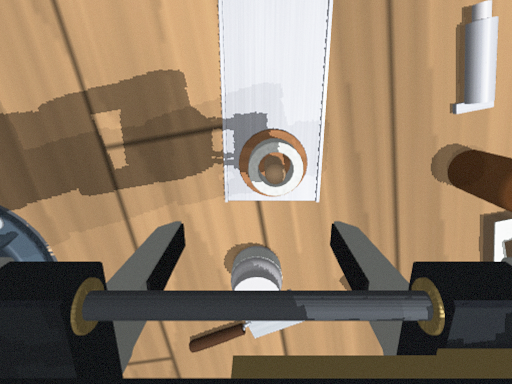

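The wrist view shows the ring at about (275,170), where it was predicted, and the row convention holds. Now I descend and grip the tape.

>>> drive_tool(
  plan=[
    [[0,0,0,-0.0015,0,0.02,1],[0,0,0,0,0.045,0,1],[0,0,0,0,0.045,0,1],[0,0,0,0,0.045,0,1],[0,0,0,0,0.028,0,1],[0,0,0,0,0,0,1],[0,0,0,0,0,0,0.3],[0,0,0,0,0,0,0.3],[0,0,0,0,0,0,0.3],[0,0,0,0,0,0,0.3],[0,0,0,0,0,0,0.3],[0,0,0,0,0,0,0.3]],
  ],
  squeeze=20,
)

```text
clock: 3.25
tool_pos: [0.4746, 0.0984, 0.0278]
eef_rot: [0.457, -0.457, 0.54, -0.54]
contact_force: [-1.1, 0.2, 0.5]
opening: 0.405
```

```bash
python3 - <<'E'
from h import *
from cell import r
s=r.read_state();print(s["opening"],s["contact_force"])
c=r.read_camera("wrist");a=c["pixels"][100:384,60:460];b=r.read_camera("scene")["pixels"][150:240,230:420]
a=cv2.resize(a,None,fx=1.2,fy=1.2);b=cv2.resize(b,None,fx=1.7,fy=1.7);o=np.zeros((341,803,3),np.uint8);o[:a.shape[0],:a.shape[1]]=a;o[:b.shape[0],480:480+b.shape[1]]=b
cv2.imwrite("pics/w2.png",o[:, :800]);print(r.read_state()["opening"])
E
```

```text
0.4045450459566536 [-1.13036813  0.20354103  0.48875112]
0.3276129509609528
```

View pics/w2.png

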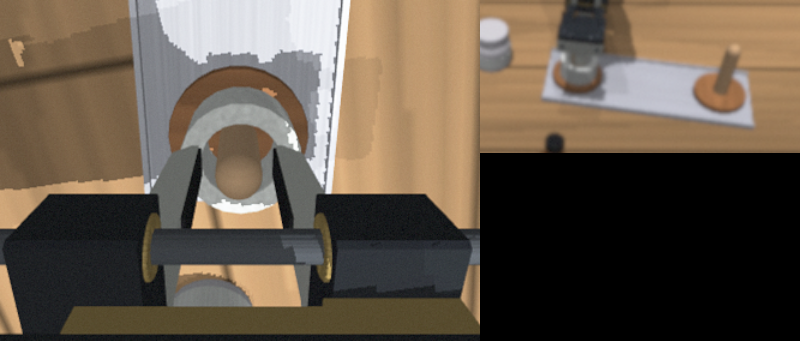

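```bash
python3 - <<'E'
from h import *
from cell import r
s=r.read_state();p,R=pose(s);print(p,s["opening"],s["contact_force"],s["qpos"].round(3))
c=r.read_camera("wrist");im=c["pixels"].copy();cv2.imwrite("pics/raw.png",im)
t=np.linspace(0,2*np.pi,60)
def circ(x,y,z,rad,col):
    cv2.polylines(im,[np.array([proj(c,D(x+rad*np.cos(a),y+rad*np.sin(a),z)) for a in t]).astype(np.int32)],True,col,1)
circ(.475,.097,.054,.033,(0,0,255));circ(.475,.097,.054,.021,(0,0,255));circ(.474,.0935,.018,.045,(0,255,0));circ(.474,.0935,.07,.012,(255,0,0))
for s_ in(-1,1):
    for w in (.015,.033): cv2.circle(im,tuple(int(v) for v in proj(c,p+R.apply(D(0,0,s_*w)))),3,(255,0,255),-1)
cv2.imwrite("pics/w3.png",cv2.resize(im[120:384,100:420],None,fx=2,fy=2))
E
```

```text
[0.47456101 0.09837532 0.02781449] 0.3276129509609528 [-0.74599653 -0.59117565 -0.76212649] [ 0.108  0.482  1.944 -0.     0.715  0.275]
```

View pics/w3.png

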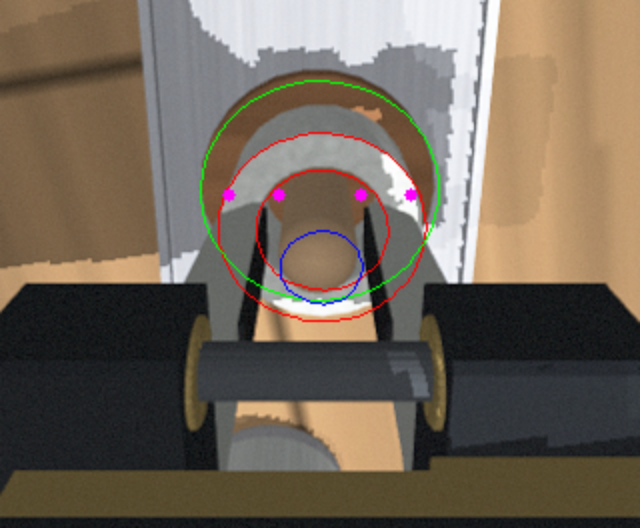

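```bash
python3 - <<'E'
from h import *
from cell import r
print(r.grasp_offset,[a for a in dir(r) if a[0]!="_"])
c=r.read_camera("scene");p1,R1=pose(r.read_state())
p0=D(.22295,.50236,.19032);R0=R_of(D(0,0,-1),D(.406,.914,0))
out=[]
for im,p,R,w in((cv2.imread("pics/scene0.png"),p0,R0,.0465),(c["pixels"].copy(),p1,R1,.0152)):
    q=proj(c,p).astype(int);x0=min(max(q[0]-45,0),512-90);y0=max(q[1]-75,0)
    k=cv2.resize(im[y0:y0+100,x0:x0+90],None,fx=4.4,fy=4.4,interpolation=cv2.INTER_CUBIC)
    for h,col in((0,(0,0,255)),(.027,(0,255,0))):
        for s in(-1,1):
            for ww in (w,w+.0175):
                t=(proj(c,p+R.apply(D(0,-h,s*ww)))-[x0,y0])*4.4;cv2.circle(k,(int(t[0]),int(t[1])),3,col,-1)
    out.append(k)
cv2.imwrite("pics/s2.png",np.hstack(out)[:, :800])
E
```

```text
0.0188 ['MotionError', 'grasp_offset', 'hand_in', 'read_camera', 'read_state']
```

View pics/s2.png

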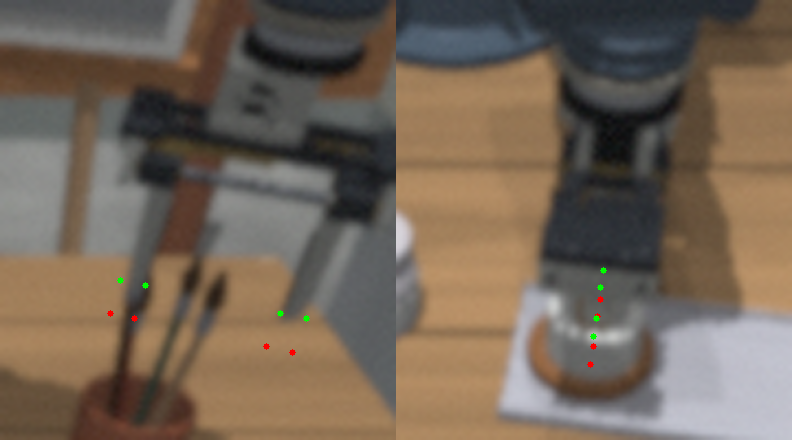

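Both views show the drawn fingertips ending about 27 mm short of the reported TCP. That is why the fingers closed just above the ring, with no force and nothing moved. I'll treat the real tip as about 27 mm behind the reported one, reopen and go deeper.

>>> drive_tool(
  plan=[
    [[0,0,0,0,-0.006,0,1],[0,0,0,0,0,0,1],[0,0,0,0,0,0,1],[0,0,0,0,0,0,1],[0,0,0,0,0,0,1],[0,0,0,0,0,0,1],[0,0,0,0,0,0,1],[0,0,0,0,0,0,1],[0,0,0,0,0.015,0,1],[0,0,0,0,0.013,0,1],[0,0,0,0,0,0,1]],
  ],
  squeeze=20,
)

```text
clock: 4.82
tool_pos: [0.4736, 0.0982, 0.0044]
eef_rot: [0.456, -0.457, 0.54, -0.539]
contact_force: [0.2, 0.5, 0.4]
opening: 0.998
```

>>> drive_tool(
  plan=[
    [[0,0,0,0,0,0,0.4],[0,0,0,0,0,0,0.4],[0,0,0,0,0,0,0.4],[0,0,0,0,0,0,0.4],[0,0,0,0,0,0,0.4],[0,0,0,0,0,0,0.4]],
  ],
)

```text
clock: 5.58
tool_pos: [0.4749, 0.0984, 0.0061]
eef_rot: [-0.457, 0.457, -0.54, 0.54]
contact_force: [0.9, 0.3, 5.6]
opening: 0.71
```

The opening is 0.71, or 66 mm, so the tape is held. Next I lift it, carry it 122 mm along the tray and lower it.

>>> drive_tool(
  plan=[
    [[0,0,0,0,-0.025,0,0.4],[0,0,0,0,-0.03,0,0.4],[0,0,0,0,-0.025,0,0.4],[0,0,0,-0.03,0,0,0.4],[0,0,0,-0.032,0,0,0.4],[0,0,0,-0.03,0,0,0.4],[0,0,0,-0.03,0,0,0.4],[0,0,0,0,0,0,0.4],[0,0,0,0,0,0,0.4]],
  ],
)

```text
clock: 6.7
tool_pos: [0.4943, 0.2181, 0.0854]
eef_rot: [0.456, -0.457, 0.54, -0.54]
contact_force: [0.3, -0.3, -2.0]
opening: 0.71
```

```bash
python3 - <<'E'
from h import *
from cell import r
s=r.read_state();p,R=pose(s);print(p,s["opening"],s["contact_force"])
c=r.read_camera("wrist")
print("cam in tool",R.inv().apply(ray(c,0,0)[0]-p))
t=r.read_camera("top")
a=c["pixels"][60:360,60:460];b=cv2.resize(t["pixels"][150:260,90:290],(400,220));o=np.zeros((300,800,3),np.uint8);o[:,:400]=a;o[:220,400:]=b
cv2.imwrite("pics/w4.png",o)
E
```

```text
[0.49430113 0.21810757 0.08544617] 0.7095418774086346 [ 0.26147126 -0.26688535 -1.95088105]
cam in tool [-0.08308039 -0.19197883 -0.00189056]
```

View pics/w4.png

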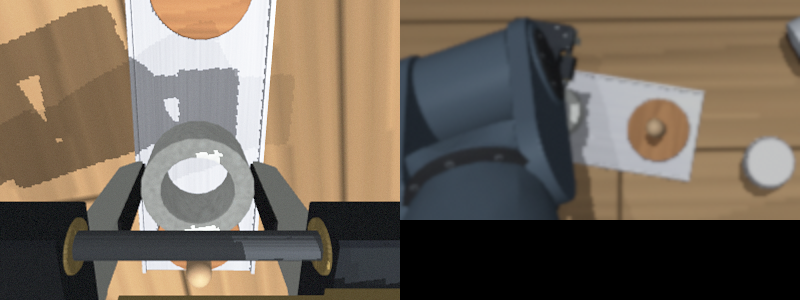

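The tape is held level over the tray, and the short foot is now visible at about (219,214.5) in the top view. I lower it and release.

>>> drive_tool(
  plan=[
    [[0,0,0,0,0.03,0,0.4],[0,0,0,0,0.03,0,0.4],[0,0,0,0,0.022,0,0.4],[0,0,0,0,0.006,0,0.4],[0,0,0,0,0.003,0,0.4],[0,0,0,0,0,0,0.4]],
  ],
)

```text
clock: 7.55
tool_pos: [0.4952, 0.2187, -0.0045]
eef_rot: [-0.457, 0.456, -0.54, 0.54]
contact_force: [-0.5, -0.5, -1.2]
opening: 0.712
```

```bash
python3 - <<'E'
from h import *
from cell import r
s=r.read_state();p,R=pose(s);print(p,s["opening"],s["contact_force"])
c=r.read_camera("wrist");cv2.imwrite("pics/raw2.png",c["pixels"])
t=r.read_camera("top");print("short",on(t,219,214.5,.018))
E
```

```text
[ 0.49520385  0.21867945 -0.00453134] 0.7122631585392145 [-0.50386113 -0.50648583 -1.19314469]
short [0.47422115 0.09348598 0.018     ]
```

>>> drive_tool(
  plan=[
    [[0,0,0,0,0.001,0,0.4],[0,0,0,0,0.001,0,0.4],[0,0,0,0,0,0,0.75],[0,0,0,0,0,0,0.85],[0,0,0,0,0,0,0.85],[0,0,0,0,0,0,0.85],[0,0,0,0,-0.02,0,0.85],[0,0,0,0,-0.04,0,0.85],[0,0,0,0,-0.05,0,1],[0,0,0,0,-0.05,0,1],[0,0,0,0,-0.05,0,1],[0,0,0,0,0,0,1]],
  ],
)

```text
clock: 9.15
tool_pos: [0.4965, 0.2193, 0.2064]
eef_rot: [-0.459, 0.454, -0.539, 0.541]
contact_force: [-0.4, 0.2, -1.0]
opening: 0.999
```

```bash
python3 - <<'E'
from h import *
from cell import r
s=r.read_state();p,R=pose(s);print(p,s["opening"],s["contact_force"],s["qpos"].round(2))
c=r.read_camera("wrist");im=c["pixels"].copy()
t=np.linspace(0,2*np.pi,60)
for z,rad in((.042,.033),(.042,.021),(.006,.033)):
    cv2.polylines(im,[np.array([proj(c,D(.495+rad*np.cos(a),.2165+rad*np.sin(a),z)) for a in t]).astype(np.int32)],True,(0,0,255),1)
cv2.imwrite("pics/w5.png",im)
# tall cup pick pose: 45 deg, approach towards mouth+down
m=D(-.04,.999,0);a=m*np.sqrt(.5)+D(0,0,-np.sqrt(.5));j=np.cross(a,m);j/=np.linalg.norm(j)
for sg in(1,-1):
    R1=R_of(a,sg*j);print(sg,np.degrees((R.inv()*R1).as_rotvec()).round(1))
E
```

```text
[0.49647435 0.21929404 0.2064346 ] 0.9994766773892028 [-0.3636973   0.2011708  -0.98280434] [ 0.33  0.32  1.66 -0.    1.16  0.5 ]
1 [ -5.  -11.1  44.7]
-1 [-64.5 156.3  -7.2]
```

View pics/w5.png

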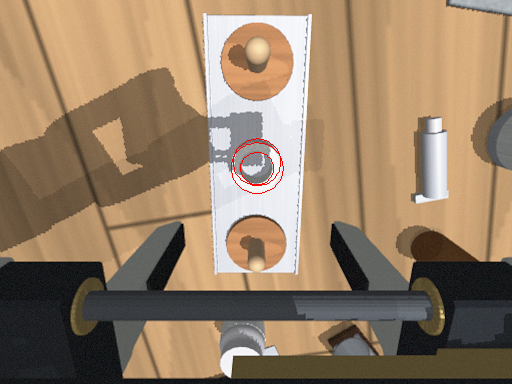

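The tape sits at the tray midpoint, with the drawn rings on it. Next I plan the tall cup pick, tilting the tool 30° toward the mouth.

```bash
cat >> h.py <<'E'
def tilt(m,deg):
    t=np.radians(deg);m=m/np.linalg.norm(m);a=m*np.sin(t)-D(0,0,np.cos(t));return a,R_of(a,np.cross(a,m))
E
python3 - <<'E'
from h import *
from cell import r
p,R=pose(r.read_state())
a,R1=tilt(D(-.04,.999,0),30);G=D(.4585,-.365,.048);tgt=G+.042*a
print("tgt",tgt,"hover",tgt-.14*a)
plan(p,R,tgt-.14*a,R1,12,1)
E
```

```text
tgt [ 0.45765983 -0.34401681  0.01162693] hover [ 0.46046039 -0.41396077  0.13287049]
turn [ -3.2 -11.5  29.8] dist 0.638
[[-0.3,-1.0,2.5,0.0525,0.0059,0.0059,1],[-0.3,-1.0,2.5,0.0528,0.0036,0.005,1],[-0.3,-1.0,2.5,0.053,0.0012,0.0041,1],[-0.3,-1.0,2.5,0.053,-0.0011,0.0032,1],[-0.3,-1.0,2.5,0.053,-0.0034,0.0023,1],[-0.3,-1.0,2.5,0.0528,-0.0057,0.0014,1],[-0.3,-1.0,2.5,0.0525,-0.008,0.0005,1],[-0.3,-1.0,2.5,0.0521,-0.0103,-0.0004,1],[-0.3,-1.0,2.5,0.0516,-0.0125,-0.0013,1],[-0.3,-1.0,2.5,0.051,-0.0147,-0.0023,1],[-0.3,-1.0,2.5,0.0503,-0.0169,-0.0032,1],[-0.3,-1.0,2.5,0.0494,-0.0191,-0.0041,1]]
```

>>> drive_tool(
  plan=[
    [[-0.3,-1,2.5,0.0525,0.006,0.006,1],[-0.3,-1,2.5,0.053,0.0035,0.005,1],[-0.3,-1,2.5,0.053,0.001,0.004,1],[-0.3,-1,2.5,0.053,-0.001,0.003,1],[-0.3,-1,2.5,0.053,-0.0035,0.0025,1],[-0.3,-1,2.5,0.053,-0.0055,0.0015,1],[-0.3,-1,2.5,0.0525,-0.008,0.0005,1],[-0.3,-1,2.5,0.052,-0.0105,-0.0005,1],[-0.3,-1,2.5,0.0515,-0.0125,-0.0015,1],[-0.3,-1,2.5,0.051,-0.0145,-0.0025,1],[-0.3,-1,2.5,0.0505,-0.017,-0.003,1],[0,0,0,0.0495,-0.019,-0.004,1]],
  ],
)

```text
clock: 10.7
tool_pos: [0.4609, -0.4158, 0.1287]
eef_rot: [0.608, -0.377, 0.603, -0.353]
contact_force: [0.3, 0.4, 0.2]
opening: 1.0
```

```bash
python3 - <<'E'
from h import *
from cell import r
s=r.read_state();p,R=pose(s);print(p,s["opening"],s["contact_force"],s["qpos"].round(2));print(R.as_matrix().round(3))
c=r.read_camera("wrist");im=c["pixels"].copy()
print("cam in tool",R.inv().apply(ray(c,0,0)[0]-p))
cv2.imwrite("pics/raw3.png",im)
m=D(-.04,.999,0);C=D(.4600,-.405,.048);e=D(.999,.04,0)
for d,col in((0,(0,0,255)),(.13,(0,255,0)),(.04,(255,0,255))):
    cv2.polylines(im,[np.array([proj(c,C+m*d+.03*(e*np.cos(t)+D(0,0,np.sin(t)))) for t in np.linspace(0,6.28,50)]).astype(np.int32)],True,col,1)
cv2.imwrite("pics/w6.png",im)
E
```

```text
[ 0.46089449 -0.41583874  0.12873193] 0.9995671616608798 [0.31064861 0.3844253  0.2443444 ] [-0.94  0.77  1.2   0.26  1.58 -1.02]
[[ 0.022 -0.025  0.999]
 [-0.884  0.467  0.031]
 [-0.467 -0.884 -0.012]]
cam in tool [-0.08254022 -0.19204189 -0.00183526]
```

View pics/w6.png

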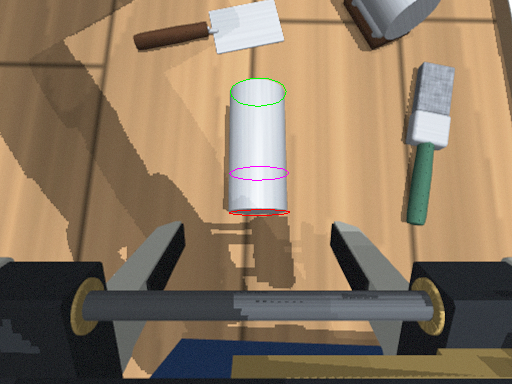

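The overlay fits the cup, and the camera pose in the tool frame is unchanged, so the tip offset belongs to the tool. Now I descend and grip.

>>> drive_tool(
  plan=[
    [[0,0,0,-0.008,0.02,0,1],[0,0,0,0,0.04,0,1],[0,0,0,0,0.04,0,1],[0,0,0,0,0.025,0,1],[0,0,0,0,0.012,0,1],[0,0,0,0,0,0,1],[0,0,0,0,0,0,0.4],[0,0,0,0,0,0,0.4],[0,0,0,0,0,0,0.4],[0,0,0,0,0,0,0.4],[0,0,0,0,0,0,0.4],[0,0,0,0,0,0,0.4]],
  ],
  squeeze=30,
)

```text
clock: 12.25
tool_pos: [0.4573, -0.3442, 0.0142]
eef_rot: [0.607, -0.378, 0.603, -0.354]
contact_force: [-7.7, -1.3, 4.8]
opening: 0.649
```

The opening is 0.649, or 60 mm, so the cup is gripped. I lift it straight up, then use a fitted kinematic model to choose a turn heading within the joint limits.

>>> drive_tool(
  plan=[
    [[0,0,0,-0.014,-0.0265,0,0.4],[0,0,0,-0.0187,-0.0354,0,0.4],[0,0,0,-0.0187,-0.0354,0,0.4],[0,0,0,-0.0187,-0.0354,0,0.4],[0,0,0,-0.0187,-0.0354,0,0.4],[0,0,0,-0.0187,-0.0354,0,0.4],[0,0,0,0,0,0,0.4]],
  ],
)

```text
clock: 13.12
tool_pos: [0.4615, -0.3439, 0.2466]
eef_rot: [0.608, -0.378, 0.6, -0.356]
contact_force: [-0.3, -0.1, -3.2]
opening: 0.65
```

```bash
cat > kin.py <<'E'
from h import *
from scipy.optimize import least_squares
def flange(q):return Ro.from_euler("ZYZYZ",[q[0],q[1]+q[2],q[3],q[4],q[5]])
Q=[[1.068398,.351208,1.652422,0,1.139142,-.084607],[.114,.197,1.86,0,1.085,.284],[.108,.482,1.944,0,.715,.275],[.33,.32,1.66,0,1.16,.5],[-.94,.77,1.2,.26,1.58,-1.02]]
P=[[.22295,.50236,.19032],[.45507,.09903,.19083],[.47456,.09838,.02781],[.49647,.21929,.20643],[.46089,-.41584,.12873]]
M=flange(Q[0]).inv()*R_of(D(0,0,-1),D(.406,.914,0))
def fk(q,k):
    L1,L2,h,d,lat,a0=k;b=q[1]+q[2];F=flange(q)
    w=Ro.from_euler("z",q[0]).apply(D(a0+L1*np.sin(q[1])+L2*np.sin(b),lat,h+L1*np.cos(q[1])+L2*np.cos(b)))
    return w+d*F.apply(D(0,0,1)),F*M
def fit():
    from cell import r
    s=r.read_state();Qs=Q+[s["qpos"]];Ps=P+[s["tool_pos"]]
    f=least_squares(lambda k:np.concatenate([fk(q,k)[0]-p for q,p in zip(Qs,Ps)]+[1e-2*np.r_[k[5]]]),[.4,.4,.3,.3,.047,0])
    return f.x,np.abs(f.fun).max(),s
lo=D(-2.75,-.79,.01,-1.57,.07,-2.87);hi=D(2.75,2.1,2.65,4.71,3.14,2.87)
def ik(p,R,k,q0):
    def e(q):
        pp,RR=fk(q,k);return np.r_[(pp-p)*5,(RR.inv()*R).as_rotvec(),1e-4*(q-q0)]
    f=least_squares(e,np.clip(q0,lo+.01,hi-.01),bounds=(lo,hi));return f.x,np.abs(f.fun[:6]).max()
E
python3 - <<'E'
from kin import *
k,er,s=fit();print("k",k.round(4),"err",er);p,R=pose(s);print(p,s["opening"],s["contact_force"],s["qpos"].round(2),"rot err",(fk(s["qpos"],k)[1].inv()*R).as_rotvec().round(3))
m=D(-.04,.999,0);mt=R.inv().apply(m);jt=D(0,0,1)
S=D(.5158,.3388,.018);GO=-.042   # grasp point in tool y; grasp at 90mm above rim
for hd in range(-100,100,20):
    # find yaw: R1 mt=-z ; heading of a
    R0=Ro.align_vectors([[0,0,-1.],[1,0,0]],[mt,jt])[0];a=R0.apply(D(0,1,0));y=np.radians(hd)-np.arctan2(a[1],a[0]);R1=Ro.from_euler("z",y)*R0
    o=[]
    for z in(.108,.24):
        pt=np.r_[S[:2],z]+R1.apply(D(0,-GO,0));q,e=ik(pt,R1,k,s["qpos"]);o+=[q.round(2),round(e,3)]
    print(hd,o)
E
```

```text
Traceback (most recent call last):
  File "kin.py", line 6, in <module>
    M=flange(Q[0]).inv()*R_of(D(0,0,-1),D(.406,.914,0))
      ~~~~~~^^^^^^
  File "kin.py", line 3, in flange
    def flange(q):return Ro.from_euler("ZYZYZ",[q[0],q[1]+q[2],q[3],q[4],q[5]])
                         ~~~~~~~~~~~~~^^^^^^^^^^^^^^^^^^^^^^^^^^^^^^^^^^^^^^^^^
  File "scipy/spatial/transform/_rotation.pyx", line 1413, in scipy.spatial.transform._rotation.Rotation.from_euler
ValueError: Expected axis specification to be a non-empty string of upto 3 characters, got ZYZYZ
```

```bash
sed -i 's/^def flange.*/def flange(q):return Ro.from_euler("ZYZ",[q[0],q[1]+q[2],q[3]])*Ro.from_euler("YZ",[q[4],q[5]])/' kin.py
cat > hd.py <<'E'
from kin import *
def heads(m,S,up,zs,rng,go=.042):
    k,er,s=fit();print("k",k.round(4),"err",er);p,R=pose(s);print(p,s["opening"],s["contact_force"],s["qpos"].round(2),"rot err",(fk(s["qpos"],k)[1].inv()*R).as_rotvec().round(3))
    mt=R.inv().apply(m/np.linalg.norm(m));res={}
    for hd in rng:
        R0=Ro.align_vectors([[0,0,-1.],[1,0,0]],[mt,[0,0,1.]])[0];a=R0.apply(D(0,1,0));R1=Ro.from_euler("z",np.radians(hd)-np.arctan2(a[1],a[0]))*R0
        o=[]
        for z in zs:
            pt=np.r_[S[:2],z+up]+R1.apply(D(0,go,0));q,e=ik(pt,R1,k,s["qpos"]);o+=[q.round(2).tolist(),round(e,3)]
            res[hd,z]=(pt,R1)
        print(hd,o,np.degrees(np.linalg.norm((R.inv()*R1).as_rotvec())).round())
    return p,R,res
E
python3 - <<'E'
from hd import *
heads(D(-.04,.999,0),D(.5158,.3388),.09,(.018,.145),range(-90,90,20))
E
```

```text
k [ 0.4759  0.4356  0.2146  0.287   0.0485 -0.0138] err 0.010058960720099486
[ 0.46153693 -0.34387861  0.24660076] 0.6502263082266809 [-0.29213054 -0.14600441 -3.18614468] [-0.87  0.56  1.27  0.29  1.69 -0.92] rot err [-0.001 -0.     0.   ]
-90 [[0.76, 1.03, 1.13, -0.73, 1.83, 0.9], np.float64(0.0), [0.76, 0.89, 1.08, -0.77, 1.97, 0.76], np.float64(0.0)] 90.0
-70 [[0.82, 0.92, 1.35, -0.91, 1.58, 0.83], np.float64(0.0), [0.82, 0.77, 1.3, -0.92, 1.7, 0.67], np.float64(0.0)] 91.0
-50 [[0.85, 0.82, 1.58, -1.13, 1.32, 0.81], np.float64(0.0), [0.85, 0.64, 1.54, -1.09, 1.42, 0.61], np.float64(0.0)] 96.0
-30 [[0.85, 0.71, 1.8, -1.42, 1.08, 0.86], np.float64(0.0), [0.85, 0.51, 1.76, -1.3, 1.13, 0.6], np.float64(0.0)] 104.0
-10 [[0.81, 0.62, 1.9, -1.57, 0.86, 0.76], np.float64(0.099), [0.8, 0.4, 1.94, -1.57, 0.82, 0.61], np.float64(0.012)] 113.0
10 [[0.71, 0.5, 1.95, -1.57, 0.52, 0.43], np.float64(0.263), [0.68, 0.29, 1.99, -1.57, 0.46, 0.33], np.float64(0.14)] 125.0
30 [[0.47, 0.42, 1.99, 1.28, 0.07, -2.87], np.float64(0.376), [0.47, 0.22, 2.02, 1.28, 0.07, -2.87], np.float64(0.207)] 137.0
50 [[0.46, 0.42, 1.96, 1.06, 0.19, -2.87], np.float64(0.411), [0.42, 0.23, 1.97, 1.07, 0.3, -2.87], np.float64(0.26)] 151.0
70 [[0.4, 0.46, 1.86, 0.85, 0.49, -2.87], np.float64(0.485), [0.35, 0.28, 1.84, 0.89, 0.64, -2.87], np.float64(0.347)] 165.0
```

The kinematic model fits, and heading -45° is feasible. I plan using the cup's mouth expressed in the tool frame from the pick pose.

```bash
cat > flip.py <<'E'
from kin import *
def flip(ppick,m,mouth,tgt,hd,n,op=.4):
    k,er,s=fit();p,R=pose(s);m=m/np.linalg.norm(m)
    mt=R.inv().apply(m);mt[2]=0;mt/=np.linalg.norm(mt);mo=R.inv().apply(mouth-ppick);print("mouth in tool",mo.round(4),"axis",mt.round(3));mo[2]=0
    R0=Ro.align_vectors([[0,0,-1.],[1,0,0]],[mt,[0,0,1.]])[0];a=R0.apply(D(0,1,0));R1=Ro.from_euler("z",np.radians(hd)-np.arctan2(a[1],a[0]))*R0
    p1=tgt-R1.apply(mo);print("tgt TCP",p1.round(4),"a",R1.apply(D(0,1,0)).round(3))
    np.savez("flip.npz",mo=mo,R1=R1.as_matrix())
    q=s["qpos"];st=Ro.from_rotvec((R.inv()*R1).as_rotvec()/n);Rc=R
    for i in range(1,n+1):
        Rc=Rc*st;q2,e=ik(p+(p1-p)*i/n,Rc,k,q);mm=p+(p1-p)*i/n+Rc.apply(mo)
        print(i,(np.abs(q2-q)*8/D(2.22,2.22,2.79,3.14,3.14,3.14)).max().round(2),round(float(e),3),"mouth",mm.round(2));q=q2
    plan(p,R,p1,R1,n,op)
E
python3 - <<'E'
from flip import *
m=D(-.04,.999,0)
flip(D(.4573,-.3442,.0142),m,D(.460,-.405,.048)+.13*m,D(.5158,.3388,.16),-45,18)
E
```

```text
mouth in tool [-0.0769  0.0018 -0.0005] axis [-0.888  0.46   0.   ]
tgt TCP [0.5397 0.3149 0.2291] a [ 0.628 -0.628 -0.46 ]
1 0.31 0.0 mouth [ 0.46 -0.24  0.27]
2 0.31 0.0 mouth [ 0.46 -0.2   0.27]
3 0.28 0.0 mouth [ 0.46 -0.16  0.26]
4 0.31 0.0 mouth [ 0.46 -0.12  0.25]
5 0.35 0.0 mouth [ 0.47 -0.09  0.24]
6 0.39 0.0 mouth [ 0.47 -0.05  0.24]
7 0.43 0.0 mouth [ 0.47 -0.01  0.23]
8 0.45 0.0 mouth [0.47 0.02 0.22]
9 0.47 0.0 mouth [0.48 0.05 0.21]
10 0.47 0.0 mouth [0.48 0.09 0.21]
11 0.46 0.0 mouth [0.48 0.12 0.2 ]
12 0.43 0.0 mouth [0.49 0.15 0.19]
13 0.39 0.0 mouth [0.49 0.18 0.19]
14 0.35 0.0 mouth [0.49 0.22 0.18]
15 0.31 0.0 mouth [0.5  0.25 0.17]
16 0.27 0.0 mouth [0.5  0.28 0.17]
17 0.27 0.0 mouth [0.51 0.31 0.16]
18 0.28 0.0 mouth [0.52 0.34 0.16]
turn [ 14.8 -45.4 -85.5] dist 0.664
[[0.8,-2.5,-4.7,-0.0319,0.0176,0.0055,0.4],[0.8,-2.5,-4.7,-0.033,0.015,0.0067,0.4],[0.8,-2.5,-4.7,-0.0338,0.0123,0.008,0.4],[0.8,-2.5,-4.7,-0.0343,0.0096,0.0093,0.4],[0.8,-2.5,-4.7,-0.0346,0.0069,0.0107,0.4],[0.8,-2.5,-4.7,-0.0345,0.0042,0.0122,0.4],[0.8,-2.5,-4.7,-0.0342,0.0016,0.0136,0.4],[0.8,-2.5,-4.7,-0.0336,-0.0011,0.0151,0.4],[0.8,-2.5,-4.7,-0.0327,-0.0036,0.0166,0.4],[0.8,-2.5,-4.7,-0.0315,-0.006,0.0181,0.4],[0.8,-2.5,-4.7,-0.0301,-0.0083,0.0196,0.4],[0.8,-2.5,-4.7,-0.0285,-0.0104,0.021,0.4],[0.8,-2.5,-4.7,-0.0266,-0.0124,0.0224,0.4],[0.8,-2.5,-4.7,-0.0244,-0.0142,0.0237,0.4],[0.8,-2.5,-4.7,-0.0221,-0.0157,0.0249,0.4],[0.8,-2.5,-4.7,-0.0196,-0.0171,0.0261,0.4],[0.8,-2.5,-4.7,-0.017,-0.0183,0.0271,0.4],[0.8,-2.5,-4.7,-0.0142,-0.0191,0.0281,0.4]]
```

>>> drive_tool(
  plan=[
    [[0.8,-2.5,-4.7,-0.032,0.0175,0.0055,0.4],[0.8,-2.5,-4.7,-0.033,0.015,0.0065,0.4],[0.8,-2.5,-4.7,-0.034,0.0125,0.008,0.4],[0.8,-2.5,-4.7,-0.0345,0.0095,0.0095,0.4],[0.8,-2.5,-4.7,-0.0345,0.007,0.0105,0.4],[0.8,-2.5,-4.7,-0.0345,0.004,0.012,0.4],[0.8,-2.5,-4.7,-0.034,0.0015,0.0135,0.4],[0.8,-2.5,-4.7,-0.0335,-0.001,0.015,0.4],[0.8,-2.5,-4.7,-0.0325,-0.0035,0.0165,0.4]],
  ],
)

```text
clock: 14.25
tool_pos: [0.4989, -0.0129, 0.2366]
eef_rot: [-0.565, 0.591, -0.275, 0.506]
contact_force: [0.1, -0.8, -2.0]
opening: 0.644
```

>>> drive_tool(
  plan=[
    [[0.8,-2.5,-4.7,-0.0315,-0.006,0.018,0.4],[0.8,-2.5,-4.7,-0.03,-0.0085,0.0195,0.4],[0.8,-2.5,-4.7,-0.0285,-0.0105,0.021,0.4],[0.8,-2.5,-4.7,-0.0265,-0.0125,0.0225,0.4],[0.8,-2.5,-4.7,-0.0245,-0.014,0.0235,0.4],[0.8,-2.5,-4.7,-0.022,-0.0155,0.025,0.4],[0.8,-2.5,-4.7,-0.0195,-0.017,0.026,0.4],[0.8,-2.5,-4.7,-0.017,-0.0185,0.027,0.4],[0.8,-2.5,-4.7,-0.014,-0.019,0.028,0.4],[0,0,0,0,0,0,0.4],[0,0,0,0,0,0,0.4]],
  ],
)

```text
clock: 15.62
tool_pos: [0.5395, 0.3139, 0.2323]
eef_rot: [-0.422, 0.7, 0.098, 0.567]
contact_force: [-0.4, -0.4, -1.7]
opening: 0.649
```

```bash
cat > chk.py <<'E'
from h import *
from cell import r
import sys
def chk(L,rad,tgt,name,pixbox):
    s=r.read_state();p,R=pose(s);f=np.load("flip.npz");mo=f["mo"];R1=Ro.from_matrix(f["R1"])
    print(p,s["opening"],s["contact_force"],s["qpos"].round(2))
    mouth=p+R.apply(mo);print("mouth by tool",mouth.round(4),"rot to go",np.degrees((R.inv()*R1).as_rotvec()).round(2))
    p1=tgt-R1.apply(mo);print("shift (before turn) tool",R.inv().apply(p1-p).round(4),"after-turn axes",R1.inv().apply(p1-p).round(4),"down after turn",R1.inv().apply(D(0,0,-1)).round(4))
    o=[]
    for cn in("top","scene"):
        c=r.read_camera(cn);im=c["pixels"].copy();cv2.imwrite(f"pics/{name}_{cn}.png",im)
        for z in(0,L):
            cv2.polylines(im,[np.array([proj(c,mouth+D(rad*np.cos(t),rad*np.sin(t),z)) for t in np.linspace(0,6.28,50)]).astype(np.int32)],True,(0,0,255) if z==0 else (0,255,0),1)
        q=proj(c,tgt).astype(int);cv2.drawMarker(im,tuple(int(v) for v in q),(255,0,255),0,5)
        x0=np.clip(q[0]-50,0,412);y0=np.clip(q[1]-70,0,264);o.append(cv2.resize(im[y0:y0+120,x0:x0+100],None,fx=4,fy=4,interpolation=cv2.INTER_CUBIC))
    cv2.imwrite(f"pics/{name}.png",np.hstack(o))
E
python3 -c "
from chk import *
chk(.13,.03,D(.5158,.3388,.14),'c1',0)"
```

```text
[0.53948127 0.31386902 0.2323306 ] 0.6490757354276487 [-0.38089665 -0.35190869 -1.7323555 ] [ 0.89  0.6   1.57 -1.09  1.37  0.58]
mouth by tool [0.5147 0.3391 0.164 ] rot to go [ 0.32 -0.2  -1.32]
shift (before turn) tool [-0.0206  0.0107  0.0009] after-turn axes [-0.0209  0.0102  0.0009] down after turn [-0.8877  0.4604 -0.    ]
```

View pics/c1.png

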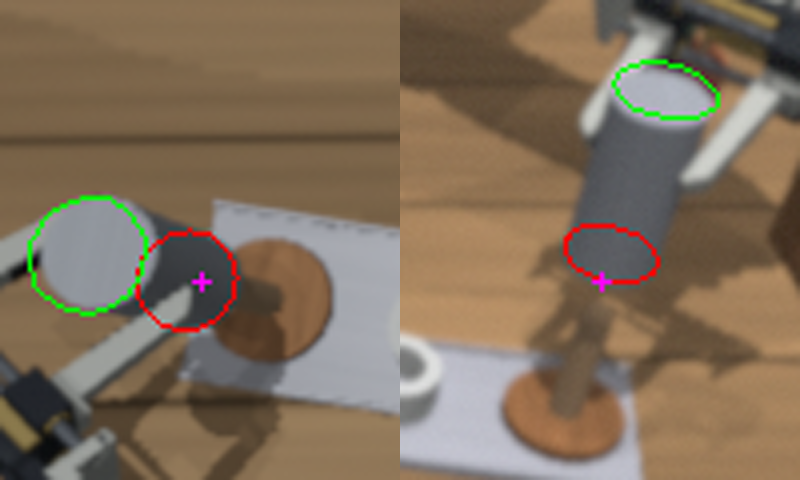

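Both views match the predicted cup: mouth above the peg, axis nearly vertical. I correct the last 1.3° and lower.

>>> drive_tool(
  plan=[
    [[0.3,-0.2,-1.3,-0.0206,0.0107,0.001,0.4],[0,0,0,-0.0266,0.0138,0,0.4],[0,0,0,-0.0266,0.0138,0,0.4],[0,0,0,-0.0266,0.0138,0,0.4],[0,0,0,-0.0133,0.0069,0,0.4],[0,0,0,0,0,0,0.4],[0,0,0,0,0,0,0.4]],
  ],
)

```text
clock: 16.6
tool_pos: [0.5408, 0.3158, 0.1066]
eef_rot: [-0.418, 0.698, 0.108, 0.572]
contact_force: [-0.7, 0.5, -1.2]
opening: 0.647
```

```bash
python3 -c "
from chk import *
chk(.13,.03,D(.5158,.3388,.018),'c2',0)"
```

```text
[0.54082091 0.31583223 0.10662599] 0.647480987117701 [-0.6810904   0.49808654 -1.1964074 ] [ 0.89  0.8   1.6  -1.17  1.29  0.8 ]
mouth by tool [0.5171 0.3399 0.0375] rot to go [-0.06 -0.19  0.03]
shift (before turn) tool [-0.0174  0.0089 -0.0015] after-turn axes [-0.0174  0.0089 -0.0015] down after turn [-0.8877  0.4604 -0.    ]
```

>>> drive_tool(
  plan=[
    [[0,0,0,-0.009,0.0046,-0.0015,0.4],[0,0,0,-0.0027,0.0014,0,0.4],[0,0,0,-0.0018,0.0009,0,0.4],[0,0,0,0,0,0,0.4]],
  ],
)

```text
clock: 17.2
tool_pos: [0.5393, 0.3146, 0.09]
eef_rot: [-0.418, 0.698, 0.108, 0.571]
contact_force: [-0.2, -0.6, -1.4]
opening: 0.647
```

>>> drive_tool(
  plan=[
    [[0,0,0,-0.0013,0.0007,0,0.4],[0,0,0,0,0,0,0.4]],
  ],
)

```text
clock: 17.45
tool_pos: [0.5395, 0.3146, 0.089]
eef_rot: [-0.418, 0.698, 0.108, 0.571]
contact_force: [0.5, -0.2, 0.4]
opening: 0.651
```

>>> drive_tool(
  plan=[
    [[0,0,0,-0.0013,0.0007,0,0.4],[0,0,0,0,0,0,0.4]],
  ],
)

```text
clock: 17.7
tool_pos: [0.5397, 0.3145, 0.0889]
eef_rot: [-0.417, 0.698, 0.109, 0.572]
contact_force: [-2.5, -1.3, 8.9]
opening: 0.655
```

The rim has touched the foot at 8.9 N. I release and back off along the tool.

>>> drive_tool(
  plan=[
    [[0,0,0,0,0,0,0.7],[0,0,0,0,0,0,0.85],[0,0,0,0,0,0,1],[0,0,0,0,0,0,1],[0,0,0,0,0,0,1],[0,0,0,0,0,0,1],[0,0,0,0,-0.03,0,1],[0,0,0,0,-0.045,0,1],[0,0,0,0,-0.045,0,1],[0,0,0,0,-0.04,0,1],[0,0,0,0,0,0,1]],
  ],
)

```text
clock: 19.08
tool_pos: [0.4379, 0.4171, 0.162]
eef_rot: [-0.419, 0.697, 0.109, 0.571]
contact_force: [-0.4, -0.6, -0.5]
opening: 1.001
```

```bash
python3 - <<'E'
from h import *
from kin import fit,ik
k,er,s=fit();p,R=pose(s);print(p,s["opening"],s["contact_force"],s["qpos"].round(2))
c=r=None
from cell import r
o=[]
for cn in("top","scene","wrist"):
    c=r.read_camera(cn);im=c["pixels"];cv2.imwrite(f"pics/d_{cn}.png",im)
    hsv=cv2.cvtColor(im,cv2.COLOR_BGR2HSV)
    im=im.copy()
    for z in(.018,.148): cv2.polylines(im,[np.array([proj(c,D(.5158+.03*np.cos(t),.3388+.03*np.sin(t),z)) for t in np.linspace(0,6.28,50)]).astype(np.int32)],True,(0,0,255),1)
    q=proj(c,D(.5158,.3388,.09)).astype(int);x0=np.clip(q[0]-50,0,412);y0=np.clip(q[1]-60,0,264)
    if cn=="wrist":x0,y0,sz=0,0,1
    o.append(cv2.resize(im[y0:y0+120,x0:x0+100],(265,318),interpolation=cv2.INTER_CUBIC) if cn!="wrist" else cv2.resize(im,(265,318)))
cv2.imwrite("pics/d.png",np.hstack(o))
# short pick plan: tilt 45
m=D(-.463,.886,0);m/=np.linalg.norm(m);G=D(.6294,-.179,.051)+.036*m
for td in(30,40,45):
    a,R1=tilt(m,td);tgt=G+.042*a;q,e=ik(tgt,R1,k,D(-.5,.7,1.3,.3,1.6,-.9));q2,e2=ik(tgt-.14*a,R1,k,q);print(td,tgt.round(4),q.round(2),e.round(3),q2.round(2),e2.round(3))
E
```

```text
[0.43786487 0.41714785 0.16196934] 1.0013048615995406 [-0.35586672 -0.61271252 -0.4762644 ] [ 1.12  0.77  1.48 -1.    1.5   0.74]
30 [ 0.603  -0.1285  0.0146] [-0.44  0.91  1.26  0.31  1.41 -1.04] 0.0 [-0.49  0.9   0.97  0.29  1.71 -1.  ] 0.0
40 [ 0.6002 -0.1232  0.0188] [-0.47  0.99  1.16  0.38  1.59 -1.06] 0.0 [-0.53  1.05  0.77  0.37  1.92 -1.  ] 0.0
45 [ 0.599  -0.1208  0.0213] [-0.48  1.04  1.1   0.42  1.68 -1.07] 0.0 [-0.55  1.14  0.66  0.42  2.02 -0.98] 0.0
```

View pics/d.png

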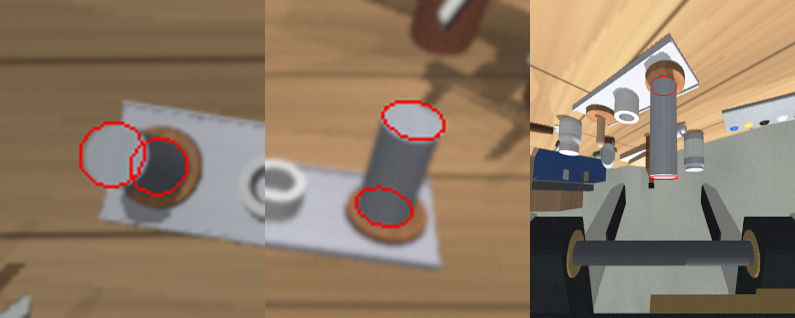

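The tall cup stands upright on its foot in all three views. All 12 pictures are used, so from here I rely on measured numbers. Next is the short cup: raise, cross over and hover at a 40° tilt.

>>> drive_tool(
  plan=[
    [[0,0,0,0.0355,-0.0185,0,1],[0,0,0,0.0355,-0.0185,0,1],[0,0,0,0.0355,-0.0185,0,1]],
  ],
)

```text
clock: 19.6
tool_pos: [0.4392, 0.4138, 0.2814]
eef_rot: [-0.417, 0.699, 0.108, 0.571]
contact_force: [0.1, 0.3, -1.1]
opening: 1.003
```

```bash
python3 - <<'E'
from kin import *
k,er,s=fit();p,R=pose(s);q=s["qpos"];print(p)
m=D(-.463,.886,0);a,R1=tilt(m,40);p1=D(.6002,-.1232,.0188)-.14*a;n=18
st=Ro.from_rotvec((R.inv()*R1).as_rotvec()/n);Rc=R
o=[]
for i in range(1,n+1):
    Rc=Rc*st;q2,e=ik(p+(p1-p)*i/n,Rc,k,q);o.append(((np.abs(q2-q)*8/D(2.22,2.22,2.79,3.14,3.14,3.14)).max().round(2),float(e.round(3))));q=q2
print(o,p1);plan(p,R,p1,R1,n,1)
E
```

```text
[0.43915536 0.41383795 0.28142833]
[(np.float64(0.26), 0.0), (np.float64(0.27), 0.0), (np.float64(0.31), 0.0), (np.float64(0.35), 0.0), (np.float64(0.39), 0.0), (np.float64(0.42), 0.0), (np.float64(0.45), 0.0), (np.float64(0.46), 0.0), (np.float64(0.45), 0.0), (np.float64(0.43), 0.0), (np.float64(0.4), 0.0), (np.float64(0.36), 0.0), (np.float64(0.32), 0.0), (np.float64(0.31), 0.0), (np.float64(0.35), 0.0), (np.float64(0.39), 0.0), (np.float64(0.47), 0.0), (np.float64(0.57), 0.0)] [ 0.64187873 -0.2029567   0.12604622]
turn [ -3.9  19.4 101.8] dist 0.668
[[-0.2,1.1,5.7,0.0071,0.0326,-0.0162,1],[-0.2,1.1,5.7,0.0106,0.0318,-0.0159,1],[-0.2,1.1,5.7,0.014,0.0306,-0.0156,1],[-0.2,1.1,5.7,0.0172,0.0291,-0.0152,1],[-0.2,1.1,5.7,0.0203,0.0273,-0.0147,1],[-0.2,1.1,5.7,0.0232,0.0252,-0.0142,1],[-0.2,1.1,5.7,0.0258,0.0229,-0.0136,1],[-0.2,1.1,5.7,0.0282,0.0203,-0.013,1],[-0.2,1.1,5.7,0.0303,0.0174,-0.0124,1],[-0.2,1.1,5.7,0.0321,0.0144,-0.0118,1],[-0.2,1.1,5.7,0.0336,0.0112,-0.0111,1],[-0.2,1.1,5.7,0.0347,0.0078,-0.0104,1],[-0.2,1.1,5.7,0.0355,0.0044,-0.0097,1],[-0.2,1.1,5.7,0.036,0.0009,-0.0091,1],[-0.2,1.1,5.7,0.036,-0.0026,-0.0084,1],[-0.2,1.1,5.7,0.0358,-0.0061,-0.0077,1],[-0.2,1.1,5.7,0.0351,-0.0096,-0.0071,1],[-0.2,1.1,5.7,0.0341,-0.013,-0.0065,1]]
```

>>> drive_tool(
  plan=[
    [[-0.2,1.1,5.7,0.007,0.0325,-0.016,1],[-0.2,1.1,5.7,0.0105,0.032,-0.016,1],[-0.2,1.1,5.7,0.014,0.0305,-0.0155,1],[-0.2,1.1,5.7,0.017,0.029,-0.015,1],[-0.2,1.1,5.7,0.0205,0.0275,-0.0145,1],[-0.2,1.1,5.7,0.023,0.025,-0.014,1],[-0.2,1.1,5.7,0.026,0.023,-0.0135,1],[-0.2,1.1,5.7,0.028,0.0205,-0.013,1],[-0.2,1.1,5.7,0.0305,0.0175,-0.0125,1]],
  ],
)

```text
clock: 20.72
tool_pos: [0.541, 0.1055, 0.2005]
eef_rot: [-0.621, 0.631, -0.25, 0.392]
contact_force: [-0.0, 0.3, -0.4]
opening: 1.001
```

>>> drive_tool(
  plan=[
    [[-0.2,1.1,5.7,0.032,0.0145,-0.012,1],[-0.2,1.1,5.7,0.0335,0.011,-0.011,1],[-0.2,1.1,5.7,0.0345,0.008,-0.0105,1],[-0.2,1.1,5.7,0.0355,0.0045,-0.0095,1],[-0.2,1.1,5.7,0.036,0.001,-0.009,1],[-0.2,1.1,5.7,0.036,-0.0025,-0.0085,1],[-0.2,1.1,5.7,0.036,-0.006,-0.0075,1],[-0.2,1.1,5.7,0.035,-0.0095,-0.007,1],[-0.2,1.1,5.7,0.034,-0.013,-0.0065,1],[0,0,0,0,0,0,1]],
  ],
)

```text
clock: 21.98
tool_pos: [0.64, -0.2026, 0.1129]
eef_rot: [0.695, -0.435, 0.558, -0.132]
contact_force: [0.4, 0.4, 0.3]
opening: 0.996
```

```bash
python3 - <<'E'
from h import *
from cell import r
s=r.read_state();p,R=pose(s);print(p,s["contact_force"],s["qpos"].round(2));print(R.as_matrix().round(3))
c=r.read_camera("wrist");im=c["pixels"];cv2.imwrite("pics/e.png",im);hsv=cv2.cvtColor(im,cv2.COLOR_BGR2HSV)
m=D(-.463,.886,0);m/=np.linalg.norm(m);C=D(.6294,-.179,.051);e=D(m[1],-m[0],0);up=D(0,0,1)
# predicted hull mask vs grey blob near it
pts=np.array([proj(c,C+m*d+.033*(e*np.cos(t)+up*np.sin(t))) for d in(0,.085) for t in np.linspace(0,6.28,50)]).astype(np.float32)
hull=cv2.convexHull(pts);print("pred rect",cv2.minAreaRect(hull),cv2.contourArea(hull))
g=((hsv[...,1]<55)&(hsv[...,2]>70)).astype(np.uint8)
pm=np.zeros(g.shape,np.uint8);cv2.fillConvexPoly(pm,hull.astype(np.int32),1);pm=cv2.dilate(pm,np.ones((25,25)))
g&=pm;g=cv2.morphologyEx(g,cv2.MORPH_OPEN,np.ones((5,5)));cn=cnt(g);h2=cv2.convexHull(cn);print("seen rect",cv2.minAreaRect(h2),cv2.contourArea(h2),cv2.contourArea(cn))
H=lambda h:[h[:,0,0].min(),h[:,0,0].max(),h[:,0,1].min(),h[:,0,1].max()]
print(H(hull),H(h2))
E
```

```text
[ 0.63999533 -0.20258496  0.11287024] [0.43054509 0.43377371 0.30190786] [-0.54  1.03  0.84  0.38  1.89 -1.01]
[[ 0.342 -0.302  0.89 ]
 [-0.668  0.588  0.456]
 [-0.66  -0.751 -0.   ]]
pred rect ((261.946044921875, 169.99411010742188), (69.49081420898438, 104.6177749633789), 2.281787633895874) 6433.861823584244
seen rect ((258.5, 168.0), (102.0, 67.0), 90.0) 6182.5 6093.5
[np.float32(225.52315), np.float32(295.11694), np.float32(117.59465), np.float32(222.15735)] [np.int32(225), np.int32(292), np.int32(117), np.int32(219)]
```

The visible silhouette agrees with the prediction to about 3 px (around 2 mm). I descend and grip.

>>> drive_tool(
  plan=[
    [[0,0,0,-0.006,0.02,0.001,1],[0,0,0,0,0.04,0,1],[0,0,0,0,0.035,0,1],[0,0,0,0,0.022,0,1],[0,0,0,0,0.012,0,1],[0,0,0,0,0,0,1],[0,0,0,0,0,0,0.4],[0,0,0,0,0,0,0.4],[0,0,0,0,0,0,0.4],[0,0,0,0,0,0,0.4],[0,0,0,0,0,0,0.4],[0,0,0,0,0,0,0.4]],
  ],
  squeeze=30,
)

```text
clock: 23.52
tool_pos: [0.6001, -0.1209, 0.0259]
eef_rot: [0.695, -0.438, 0.555, -0.131]
contact_force: [-13.0, -7.1, 8.7]
opening: 0.709
```

>>> drive_tool(
  plan=[
    [[0,0,0,-0.0132,-0.015,0,0.4],[0,0,0,-0.0231,-0.0263,0,0.4],[0,0,0,-0.0231,-0.0263,0,0.4],[0,0,0,-0.0231,-0.0263,0,0.4],[0,0,0,-0.0231,-0.0263,0,0.4],[0,0,0,0,0,0,0.4]],
  ],
)

```text
clock: 24.28
tool_pos: [0.6022, -0.1192, 0.1884]
eef_rot: [0.697, -0.437, 0.552, -0.135]
contact_force: [0.4, -0.0, -0.3]
opening: 0.715
```

```bash
python3 - <<'E'
from hd import *
m=D(-.463,.886,0)
heads(m,D(.4742,.0935),.05,(.018,.1),(-90,-70,-50,-30,-10))
from flip import *
m/=np.linalg.norm(m)
flip(D(.6001,-.1209,.0259),m,D(.6294,-.179,.051)+.085*m,D(.4742,.0935,.11),-45,14)
E
```

```text
k [ 0.4831  0.4369  0.2157  0.2939  0.0481 -0.0177] err 0.010391991535117884
[ 0.60221527 -0.11924735  0.18838649] 0.714599876222467 [ 0.4079357  -0.02493238 -0.27434343] [-0.47  0.8   1.09  0.41  1.83 -0.96] rot err [-0.001 -0.     0.   ]
-90 [[0.45, 0.7, 1.81, -0.81, 1.23, 0.98], np.float64(0.0), [0.45, 0.57, 1.79, -0.77, 1.34, 0.86], np.float64(0.0)] 93.0
-70 [[0.49, 0.63, 1.98, -1.05, 1.04, 0.94], np.float64(0.0), [0.49, 0.48, 1.95, -0.98, 1.13, 0.78], np.float64(0.0)] 90.0
-50 [[0.49, 0.55, 2.15, -1.39, 0.85, 0.98], np.float64(0.0), [0.49, 0.38, 2.12, -1.23, 0.91, 0.73], np.float64(0.0)] 91.0
-30 [[0.44, 0.47, 2.22, -1.57, 0.68, 0.84], np.float64(0.087), [0.42, 0.29, 2.27, -1.57, 0.66, 0.74], np.float64(0.006)] 94.0
-10 [[0.3, 0.36, 2.24, -1.57, 0.38, 0.42], np.float64(0.223), [0.28, 0.18, 2.29, -1.57, 0.35, 0.35], np.float64(0.121)] 101.0
mouth in tool [-0.0315 -0.0061 -0.0008] axis [-0.758  0.652  0.   ]
tgt TCP [0.492  0.0757 0.1299] a [ 0.536 -0.536 -0.652]
1 0.33 0.0 mouth [ 0.58 -0.09  0.21]
2 0.33 0.0 mouth [ 0.57 -0.07  0.2 ]
3 0.33 0.0 mouth [ 0.56 -0.05  0.19]
4 0.33 0
[... 311 characters left out ...]
 0.58 0.0 mouth [0.48 0.08 0.12]
14 0.48 0.0 mouth [0.47 0.09 0.11]
turn [  0.9 -19.4 -89.2] dist 0.232
[[0.1,-1.4,-6.4,-0.0094,0.0136,-0.0006,0.4],[0.1,-1.4,-6.4,-0.0109,0.0125,-0.0004,0.4],[0.1,-1.4,-6.4,-0.0122,0.0112,-0.0001,0.4],[0.1,-1.4,-6.4,-0.0134,0.0098,0.0002,0.4],[0.1,-1.4,-6.4,-0.0143,0.0082,0.0005,0.4],[0.1,-1.4,-6.4,-0.0152,0.0066,0.0009,0.4],[0.1,-1.4,-6.4,-0.0158,0.0049,0.0012,0.4],[0.1,-1.4,-6.4,-0.0162,0.0031,0.0016,0.4],[0.1,-1.4,-6.4,-0.0164,0.0013,0.002,0.4],[0.1,-1.4,-6.4,-0.0164,-0.0005,0.0024,0.4],[0.1,-1.4,-6.4,-0.0161,-0.0024,0.0028,0.4],[0.1,-1.4,-6.4,-0.0157,-0.0041,0.0032,0.4],[0.1,-1.4,-6.4,-0.0151,-0.0058,0.0036,0.4],[0.1,-1.4,-6.4,-0.0142,-0.0075,0.0039,0.4]]
```

```bash
python3 - <<'E'
from flip import *
m=D(-.463,.886,0);m/=np.linalg.norm(m)
flip(D(.6001,-.1209,.0259),m,D(.6294,-.179,.051)+.085*m,D(.4742,.0935,.115),-57,14)
E
```

```text
mouth in tool [-0.0315 -0.0061 -0.0008] axis [-0.758  0.652  0.   ]
tgt TCP [0.4879 0.0724 0.1349] a [ 0.413 -0.636 -0.652]
1 0.33 0.0 mouth [ 0.58 -0.09  0.21]
2 0.33 0.0 mouth [ 0.57 -0.07  0.2 ]
3 0.32 0.0 mouth [ 0.56 -0.05  0.19]
4 0.31 0.0 mouth [ 0.56 -0.04  0.19]
5 0.3 0.0 mouth [ 0.55 -0.02  0.18]
6 0.29 0.0 mouth [ 0.54 -0.01  0.17]
7 0.3 0.0 mouth [0.53 0.   0.17]
8 0.38 0.0 mouth [0.52 0.02 0.16]
9 0.47 0.0 mouth [0.51 0.03 0.15]
10 0.53 0.0 mouth [0.5  0.04 0.14]
11 0.56 0.0 mouth [0.5  0.06 0.14]
12 0.54 0.0 mouth [0.49 0.07 0.13]
13 0.48 0.0 mouth [0.48 0.08 0.12]
14 0.4 0.0 mouth [0.47 0.09 0.11]
turn [ -0.1  -6.2 -89.9] dist 0.23
[[-0.0,-0.4,-6.4,-0.0096,0.0133,-0.001,0.4],[-0.0,-0.4,-6.4,-0.011,0.0121,-0.0009,0.4],[-0.0,-0.4,-6.4,-0.0123,0.0108,-0.0008,0.4],[-0.0,-0.4,-6.4,-0.0134,0.0094,-0.0007,0.4],[-0.0,-0.4,-6.4,-0.0144,0.0078,-0.0006,0.4],[-0.0,-0.4,-6.4,-0.0152,0.0061,-0.0005,0.4],[-0.0,-0.4,-6.4,-0.0158,0.0044,-0.0004,0.4],[-0.0,-0.4,-6.4,-0.0162,0.0026,-0.0002,0.4],[-0.0,-0.4,-6.4,-0.0164,0.0008,-0.0001,0.4],[-0.0,-0.4,-6.4,-0.0164,-0.0011,0.0,0.4],[-0.0,-0.4,-6.4,-0.0161,-0.0029,0.0001,0.4],[-0.0,-0.4,-6.4,-0.0157,-0.0047,0.0003,0.4],[-0.0,-0.4,-6.4,-0.0151,-0.0064,0.0004,0.4],[-0.0,-0.4,-6.4,-0.0143,-0.0081,0.0005,0.4]]
```

>>> drive_tool(
  plan=[
    [[0,-0.4,-6.4,-0.0095,0.0135,-0.001,0.4],[0,-0.4,-6.4,-0.011,0.012,-0.001,0.4],[0,-0.4,-6.4,-0.0125,0.011,-0.001,0.4],[0,-0.4,-6.4,-0.0135,0.0095,-0.0005,0.4],[0,-0.4,-6.4,-0.0145,0.008,-0.0005,0.4],[0,-0.4,-6.4,-0.015,0.006,-0.0005,0.4],[0,-0.4,-6.4,-0.016,0.0045,-0.0005,0.4]],
  ],
)

```text
clock: 25.15
tool_pos: [0.5429, -0.0219, 0.1581]
eef_rot: [-0.606, 0.618, -0.328, 0.378]
contact_force: [-0.1, -0.2, -2.1]
opening: 0.713
```

>>> drive_tool(
  plan=[
    [[0,-0.4,-6.4,-0.016,0.0025,0,0.4],[0,-0.4,-6.4,-0.0165,0.001,0,0.4],[0,-0.4,-6.4,-0.0165,-0.001,0,0.4],[0,-0.4,-6.4,-0.016,-0.003,0,0.4],[0,-0.4,-6.4,-0.0155,-0.0045,0.0005,0.4],[0,-0.4,-6.4,-0.015,-0.0065,0.0005,0.4],[0,-0.4,-6.4,-0.0145,-0.008,0.0005,0.4],[0,0,0,0,0,0,0.4],[0,0,0,0,0,0,0.4]],
  ],
)

```text
clock: 26.28
tool_pos: [0.4872, 0.0739, 0.1325]
eef_rot: [-0.425, 0.706, -0.055, 0.565]
contact_force: [0.3, 0.6, -1.5]
opening: 0.715
```

```bash
python3 - <<'E'
from chk import *
T=D(.4742,.0935,.1);chk(.085,.033,T,'f1',0)
s=r.read_state();p,R=pose(s);mo=np.load("flip.npz")["mo"];mouth=p+R.apply(mo)
# bottom disc as bright ellipse in scene & top, where predicted
for cn in("top","scene"):
    c=r.read_camera(cn);im=c["pixels"];hsv=cv2.cvtColor(im,cv2.COLOR_BGR2HSV)
    pts=lambda z:np.array([proj(c,mouth+D(.033*np.cos(t),.033*np.sin(t),z)) for t in np.linspace(0,6.28,40)]).astype(np.float32)
    print(cn,"pred top disc",cv2.fitEllipse(pts(.085)),"mouth",cv2.fitEllipse(pts(0)))
    pm=np.zeros(im.shape[:2],np.uint8);hull=cv2.convexHull(np.vstack([pts(0),pts(.085)])).astype(np.int32);cv2.fillConvexPoly(pm,hull,1)
    pm2=cv2.dilate(pm,np.ones((15,15)))
    print("disc val",hsv[...,2][tuple(int(v) for v in proj(c,mouth+D(0,0,.085)))[::-1]])
    for th in (100,120,140,160):
        g=((hsv[...,1]<70)&(hsv[...,2]>th)).astype(np.uint8)&pm2
        q=proj(c,mouth+D(0,0,.085));b=blob(g,q);n=cnt(b)
        if len(n)>8:print(th,len(n),cv2.fitEllipse(n))
E
```

```text
[0.48720431 0.07394804 0.13247027] 0.7146713151695568 [ 0.33971674  0.63623573 -1.52147957] [ 0.53  0.44  2.03 -1.09  1.01  0.73]
mouth by tool [0.4735 0.0953 0.1128] rot to go [ 0.44 -0.23 -0.7 ]
shift (before turn) tool [-0.0083  0.0095 -0.0002] after-turn axes [-0.0084  0.0094 -0.0003] down after turn [-0.7585  0.6517  0.    ]
top pred top disc ((210.8723907470703, 210.76199340820312), (27.917160034179688, 28.396940231323242), 47.306617736816406) mouth ((214.84835815429688, 212.78836059570312), (25.374496459960938, 25.773422241210938), 45.803916931152344)
disc val 187
100 161 ((212.3340606689453, 211.3895721435547), (45.387210845947266, 47.08104705810547), 106.40772247314453)
120 177 ((212.70314025878906, 210.95823669433594), (43.853336334228516, 47.336387634277344), 116.4864501953125)
140 236 ((212.2223663330078, 210.06517028808594), (41.020050048828125, 46.41548156738281), 129.0689697265625)
160 195 ((209.91615295410156, 207.50527954101562), (35.64009094238281, 44.10496139526367), 65.74688720703125)
scene pred top disc ((291.7145080566406, 144.28274536132812), (14.864861488342285, 24.57591438293457), 94.6575698852539) mouth ((289.3155822753906, 168.04750061035156), (15.09682559967041, 23.139249801635742), 95.15621185302734)
disc val 195
100 178 ((294.2641296386719, 147.61221313476562), (28.28297233581543, 34.8752326965332), 162.40611267089844)
120 76 ((291.4742431640625, 142.7672119140625), (22.07326316833496, 25.742420196533203), 48.3707160949707)
140 75 ((291.3312072753906, 142.695068359375), (22.036148071289062, 24.291887283325195), 57.900203704833984)
160 68 ((291.0077209472656, 142.54583740234375), (21.277206420898438, 22.454195022583008), 48.08721160888672)
```

The numbers put the mouth at (0.4735, 0.0953), about 2 mm off the peg axis. The colour masks there are polluted by the fingers, so they count only as a rough check. I lower.

>>> drive_tool(
  plan=[
    [[0.4,-0.2,-0.7,-0.0083,0.0095,0,0.4],[0,0,0,0,0,0,0.4],[0,0,0,-0.014,0.012,0,0.4],[0,0,0,-0.014,0.012,0,0.4],[0,0,0,-0.014,0.012,0,0.4],[0,0,0,-0.0095,0.008,0,0.4],[0,0,0,0,0,0,0.4],[0,0,0,0,0,0,0.4]],
  ],
)

```text
clock: 27.48
tool_pos: [0.4883, 0.0728, 0.0531]
eef_rot: [-0.423, 0.705, -0.047, 0.567]
contact_force: [0.3, -0.2, -1.0]
opening: 0.714
```

```bash
python3 -c "
from chk import *
chk(.085,.033,D(.4742,.0935,.018),'f2',0)"
```

```text
[0.48834181 0.07277756 0.05310845] 0.7140322117560061 [ 0.2903775  -0.20721269 -1.02676827] [ 0.53  0.61  2.05 -1.22  0.94  0.96]
mouth by tool [0.4747 0.0938 0.0331] rot to go [ 0.01 -0.1   0.1 ]
shift (before turn) tool [-0.0115  0.0099 -0.0006] after-turn axes [-0.0115  0.0099 -0.0006] down after turn [-0.7585  0.6517  0.    ]
```

>>> drive_tool(
  plan=[
    [[0,0,0,-0.0046,0.0039,0,0.4],[0,0,0,-0.003,0.0026,0,0.4],[0,0,0,-0.0015,0.0013,0,0.4],[0,0,0,0,0,0,0.4]],
  ],
)

```text
clock: 28.08
tool_pos: [0.488, 0.0727, 0.0404]
eef_rot: [-0.423, 0.705, -0.047, 0.567]
contact_force: [-0.4, -1.3, -0.6]
opening: 0.712
```

>>> drive_tool(
  plan=[
    [[0,0,0,-0.0012,0.001,0,0.4],[0,0,0,0,0,0,0.4]],
  ],
)

```text
clock: 28.32
tool_pos: [0.4884, 0.0725, 0.04]
eef_rot: [-0.423, 0.705, -0.046, 0.567]
contact_force: [-2.1, 0.7, 10.5]
opening: 0.711
```

>>> drive_tool(
  plan=[
    [[0,0,0,-0.0012,0.001,0,0.4],[0,0,0,0,0,0,0.4]],
  ],
)

```text
clock: 28.58
tool_pos: [0.4885, 0.0725, 0.0397]
eef_rot: [-0.422, 0.705, -0.046, 0.568]
contact_force: [-10.0, 5.4, 24.2]
opening: 0.714
```

It touched at the same 2 mm bias as the tall cup. I ease off 1.5 mm, release and retreat.

>>> drive_tool(
  plan=[
    [[0,0,0,0.0012,-0.001,0,0.4],[0,0,0,0,0,0,0.72],[0,0,0,0,0,0,0.8],[0,0,0,0,0,0,1],[0,0,0,0,0,0,1],[0,0,0,0,0,0,1],[0,0,0,0,0,0,1],[0,0,0,0,-0.03,0,1],[0,0,0,0,-0.045,0,1],[0,0,0,0,-0.045,0,1],[0,0,0,0,-0.04,0,1],[0,0,0,0,0,0,1]],
  ],
)

```text
clock: 30.08
tool_pos: [0.4221, 0.1765, 0.1443]
eef_rot: [-0.425, 0.704, -0.046, 0.567]
contact_force: [1.4, 0.2, -0.7]
opening: 0.999
```

```bash
python3 - <<'E'
from h import *
from cell import r
s=r.read_state();print(s["tool_pos"],s["opening"],s["contact_force"])
O=[("short",D(.4742,.0935),.103,.033),("tall",D(.5158,.3388),.148,.03),("tape",D(.495,.2165),.042,.033)]
for cn in("top","scene"):
    c=r.read_camera(cn);im=c["pixels"];cv2.imwrite(f"pics/z_{cn}.png",im);hsv=cv2.cvtColor(im,cv2.COLOR_BGR2HSV)
    for n,xy,z,rad in O:
        pts=np.array([proj(c,np.r_[xy+rad*D(np.cos(t),np.sin(t)),z]) for t in np.linspace(0,6.28,40)]).astype(np.float32)
        q=proj(c,np.r_[xy,z]);pe=cv2.fitEllipse(pts)
        pm=np.zeros(im.shape[:2],np.uint8);cv2.fillConvexPoly(pm,pts.astype(np.int32),1);pm=cv2.dilate(pm,np.ones((9,9)))
        v=hsv[int(q[1]),int(q[0])]
        g=((hsv[...,1]<70)&(abs(hsv[...,2].astype(int)-v[2])<18)).astype(np.uint8)&pm
        b=cnt(blob(g,q));print(cn,n,"hsv",v,"pred",np.round(pe[0],1),np.round(pe[1],1),"seen",[np.round(x,1) for x in cv2.fitEllipse(b)[:2]])
E
```

```text
[0.42206611 0.17652415 0.14430522] 0.9994749967399167 [ 1.35398027  0.20682393 -0.72840851]
top short hsv [109  16 180] pred [215.8 212.9] [25.1 25.5] seen [array([214.1, 210.5]), array([28.1, 32.2])]
top tall hsv [108  19 162] pred [115.3 196.4] [23.4 24.7] seen [array([117. , 195.7]), array([20.5, 31.1])]
top tape hsv [110  13 181] pred [174.  207.2] [23.3 24.1] seen [array([173.1, 206.1]), array([31.7, 32.5])]
scene short hsv [109  19 192] pred [288.6 170.8] [15.1 23. ] seen [array([288.4, 171.3]), array([12.7, 20.1])]
scene tall hsv [114  20 193] pred [381.2 169.3] [13.8 23.3] seen [array([381.1, 169.4]), array([12.2, 20.6])]
scene tape hsv [ 60   6 123] pred [329.  191.3] [15.4 22.7] seen [array([328.9, 191.1]), array([ 5.5, 12.3])]
```

The scene view puts the short and tall cup discs within about 0.5 px of the fully seated positions. I raise clear and hand in.

>>> drive_tool(
  plan=[
    [[0,0,0,0,-0.03,0,1],[0,0,0,0.02,-0.02,0,1],[0,0,0,0,0,0,1],[0,0,0,0,0,0,1],[0,0,0,0,0,0,1]],
  ],
)

```text
clock: 30.8
tool_pos: [0.4082, 0.1949, 0.1897]
eef_rot: [-0.422, 0.706, -0.047, 0.566]
contact_force: [0.2, 0.2, -0.5]
opening: 1.002
```

```bash
python3 -c "
from cell import r
print(r.read_state()['contact_force'],r.hand_in())"
```

```text
the job is handed in; nothing more can be done
[ 0.18253994  0.23459606 -0.47311781] None
```

The job is done and handed in at about 31 s: the tape roll lies at the tray midpoint, and the tall and short cups are each upside down over their pegs, released.

- **Tool offset:** the fingertips ended about 27 mm short of the reported TCP. My first grasp of the tape closed above the roll without moving anything. I allowed for the offset in every later move.
- **Tall cup:** the three views after release showed it upright on its foot. In the last scene image its top disc was within 0.5 px of the fully seated position.
- **Short cup:** the rim touched the foot with up to 24 N at the tool, and I eased off before opening the gripper. Its top disc was also within about 0.5 px (about 2 mm) of seated in the scene view.
- **Tape roll:** a wrist picture showed it on the tray midpoint after release. In the last images its centre was within about 1.5 px of the expected place.
- **Checks that disagreed:** the last top-view colour masks spread onto the tray and gripper, so the cup centres differed by 2–3 px and the ellipse sizes did not match. I counted those as rough only.
- **Not checked:** I had used all 12 pictures by the time I picked the short cup, so I did not look at that placing by eye. I also took no final measurement of the bottle, jar, knife, brush or paint tube. The arm showed no unexpected contact force at any of its readings.

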